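Try pipe sleeves on a slanted plug gauge and sort them

ROBOT

A 6-joint arm with a two-finger parallel gripper is mounted at the origin on the work surface. World frame = base frame: x ahead of the robot, y to its left, z up, the work surface at z = 0. Lengths are in m, angles in rad, forces in N, time in s.
With the tool pointing down it reaches from about 0.35 to 0.975 m from the base axis. Payload 17.4 kg.
Tool frame: the origin (TCP) lies on the front face of the gripper's body, between the roots of the fingers; the fingertips stand 73 mm ahead of it and the grasp point (between the pads) lies arm.grasp_offset ahead of it (arm.grasp_offset is the distance from the TCP to the grasp point, in m); z points along the fingers, y is the line along which they close (so a half turn about z gives the same grasp; the last joint's range is limited). The gripper opens to 85 mm and grips with 20 to 120 N. Pads are 22 mm wide; open, the fingers measure 114 mm over their backs; the gripper's body (76 mm by 85 mm) begins 54 mm behind the grasp point. The pads swing forward as they close: fully open they stand 13 mm farther back than shut.
Start: joints at [1.283, 0.116, 1.442, -0, 1.584, -0.038], TCP at [0.167, 0.654, 0.304] pointing down, gripper open.
Joint ranges: [-2.83, 2.83], [-0.83, 2.19], [0.07, 2.5], [-1.14, 4.28], [0.01, 3], [-2.97, 2.97]. Speed limits (rad/s): [1.89, 1.89, 2.22, 3.14, 3.14, 3.14].

INTERFACE

Orientations are given as a rotation vector (axis times angle).
In Python, from rig import arm, vision gives the robot as it stands. The module is installed in compiled form; this text tells all that it offers.
- The arm moves only by the tool carry_out, never from a script. Its argument "targets" is a list of rows, each a list of 2 entries, a list of its own where there are three numbers: the shift along the world's x, y, z in m, then the turn about the world's z in degrees. A call has exactly 5 rows; each row shifts and turns the commanded pose from where the row before left it; what a row does not reach is not made up. A row lasts 1/8 s, in which the tool goes at most 62.5 mm and 10.7 degrees, less where a joint would pass 70% of its speed; a pose out of reach is approached as far as the arm can. A call is refused whole if a number of a shift passes 0.0625 or a number of a turn 10.7, either way. A call with a gripper value outside its range is refused whole. "hand" is the finger opening in m, from 0 to 0.0854, set as the call begins (left out, the last holds). The fingers move at their own pace and stop on an object; "grip_force" is the grip in N (left out, the last holds). Time passes only in rows, so rows that do not move let the fingers close, or fill a call up. It gives the time, the measured TCP pose, the force, the opening and the grip force at its end, in the units of the state.
- arm.read_state(): the state, without advancing time (a new reading comes with each control period).
- vision.get_image(name): name is "scene" or "top" or "wrist"; returns the picture (384x512x3 uint8, red, green, blue); there is no depth.
- vision.camera_info(name): a dict with "K" (3x3 intrinsics, pixels), "eye" and "attitude" of the camera in the world; the wrist camera has in their place "tool_from_camera" (4x4, takes a point from camera to tool coordinates, whose origin is the TCP and whose axes are the flange's). Camera axes: x right, y up, looking along -z (the intrinsics and any distortion apply to the point x, -y, -z); pixel columns grow to the right and rows downward; lengths in m; the calibration is good to about 2 mm. A picture is of the moment at which its call begins: read the wrist's pose just before it. camera_info takes no time and is no camera call.
- arm.job_done(): hands the job in; it is judged then, once.
The state is a dict: "time_s": time; "joints": joint angles; "dq": joint speeds; "joint_torque": joint torques, N m; "ee_pos": TCP position; "ee_rot": TCP orientation; "contact_force": force on the tool from outside, world axes, zero at the start; "ft_torque": the same for the moment, N m; "finger_gap": finger opening in m; "gripper_force": force on a finger pad.
Only numpy, scipy, OpenCV 4.12 (cv2) and the standard library are available. Lean on these libraries where they do the work, as an engineer would, in place of code of your own. Each camera call takes 0.05 s, during which the arm holds its last target. There are 200 camera calls.

TASK

Two steel pipe sleeves stand on the bench. Try one on the slanted stepped gauge pin held in the vice, sliding it on in line with the pin, without forcing it, until it sits on the flange or stops at the step, then take it off and stand it upright in its tray: the square tray if it went fully home onto the flange, the round pan if it stopped at the step; only then do the same with the other sleeve. Set the sleeves down rather than dropping them, and do not disturb the other tools and fittings.

Things in the scene. Friction and masses are not known exactly. Their poses are not given: they have to be found in the camera images.
- sleeve_1_center (a point): One sleeve: plain steel pipe sleeve standing upright on the bench, 40 mm outside diameter, 45 tall, open bore right through. The point is at its centre, 22.5 above its foot; its z axis is the bore's axis (up). About 0.15 to 0.35 kg. The bore is either about 24 or about 30 mm across; which, is found by trying it on the gauge pin.
- sleeve_2_center (a point): The other sleeve: plain steel pipe sleeve standing upright on the bench, 40 mm outside diameter, 45 tall, open bore right through. The point is at its centre, 22.5 above its foot; its z axis is the bore's axis (up). About 0.15 to 0.35 kg. The bore is either about 24 or about 30 mm across; which, is found by trying it on the gauge pin.
- gauge_pin: Stepped steel gauge pin, rigidly held in a bench vice, leaning 28 degrees from vertical towards the robot. Origin: centre of the flange's upper face (flange 52 mm diameter, 6 thick); z runs up along the pin. Thick part 27 diameter from z 0 to 26, then the step, then thin part 19.6 diameter up to z 50. A sleeve home on the flange has its centre at z 22.5; one stopped at the step, at z 48.5.
- pin_tip (a point): Centre of the gauge pin's tip face, 50 mm up along the pin from the flange. The last 6 mm taper to 12 diameter; the step's edge is slightly bevelled. Nothing stands above the pin.
- vice: Blue bench vice fixed to the bench, origin at bench height under its jaws, z up. Jaws 100 mm wide along its x, their top 98 above the bench, 28 to 30 below the flange's centre; its screw end reaches 175 along its -y, 65 high. The pin leans towards its -x.
- square_tray: Shallow square aluminium tray fixed to the bench, for sleeves that go home: 125 x 125 mm outside, floor 4 thick, rim 14 above the bench, walls 4. Origin under its centre at bench height, z up, x and y along its sides. The sleeve's centre is to end within 45 of the tray's middle along either side.
- round_pan: Shallow round aluminium pan fixed to the bench, for sleeves that stop at the step: 128 mm outside diameter, floor 4 thick, rim 14 above the bench, walls 4. Origin under its centre at bench height, z up. The sleeve's centre is to end within 44 of the pan's middle.
- elbow_1: Bystander, to be left alone: bent steel pipe elbow, two legs about 55 mm long, 34 thick. Origin at its underside.
- elbow_2: Bystander, to be left alone: bent steel pipe elbow, two legs about 55 mm long, 34 thick. Origin at its underside.
- tee: Bystander, to be left alone: brass pipe tee, 80 mm long, 34 thick. Origin at its underside.
- tape_measure: Bystander, to be left alone: tape measure, 65 x 65 x 30 mm. Origin at its underside.
- wrench: Bystander, to be left alone: wrench, flat on the bench. Origin at its underside.
- hammer: Bystander, to be left alone: hammer, flat on the bench. Origin at its underside.
- spray_can: Bystander, to be left alone: spray can standing upright, 56 mm diameter, 150 tall. Origin at its underside.
Mind the look-alikes: they are no part of the job. Leave any brown look-alike of the square_tray alone.

How it is judged:
On the way, in this order (a step that is already met when the one before it is completed fails the run):
1. one sleeve has been tried: on the pin and in line with it, within 4 mm of as far as it goes (flange or step) (((z of sleeve_1_center in the frame of gauge_pin between 0.01 and 0.0265 m and x of sleeve_1_center in the frame of gauge_pin between -0.006 and 0.006 m and y of sleeve_1_center in the frame of gauge_pin between -0.006 and 0.006 m and angle between the z axis of sleeve_1_center and the z axis of gauge_pin, either way round below 0.2 rad) or (z of sleeve_2_center in the frame of gauge_pin between 0.01 and 0.053 m and x of sleeve_2_center in the frame of gauge_pin between -0.006 and 0.006 m and y of sleeve_2_center in the frame of gauge_pin between -0.006 and 0.006 m and angle between the z axis of sleeve_2_center and the z axis of gauge_pin, either way round below 0.2 rad))), for 0.1 s.
2. that sleeve stands released in the tray for its result (((z of sleeve_1_center in the frame of square_tray between 0.0225 and 0.0305 m and angle between the z axis of sleeve_1_center and the z axis of square_tray, either way round below 0.15 rad and linear speed of sleeve_1 below 0.03 m/s and contact force between sleeve_1 and the fingers below 0.1 N and x of sleeve_1_center in the frame of square_tray between -0.045 and 0.045 m and y of sleeve_1_center in the frame of square_tray between -0.045 and 0.045 m) or (z of sleeve_2_center in the frame of round_pan between 0.0225 and 0.0305 m and angle between the z axis of sleeve_2_center and the z axis of round_pan, either way round below 0.15 rad and linear speed of sleeve_2 below 0.03 m/s and contact force between sleeve_2 and the fingers below 0.1 N and horizontal distance between sleeve_2_center and round_pan below 0.044 m))), for 0.2 s.
3. the other sleeve has been tried in the same way, the first one still in its tray ((((z of sleeve_1_center in the frame of gauge_pin between 0.01 and 0.0265 m and x of sleeve_1_center in the frame of gauge_pin between -0.006 and 0.006 m and y of sleeve_1_center in the frame of gauge_pin between -0.006 and 0.006 m and angle between the z axis of sleeve_1_center and the z axis of gauge_pin, either way round below 0.2 rad) and (z of sleeve_2_center in the frame of round_pan between 0.0225 and 0.0305 m and angle between the z axis of sleeve_2_center and the z axis of round_pan, either way round below 0.15 rad and linear speed of sleeve_2 below 0.03 m/s and contact force between sleeve_2 and the fingers below 0.1 N and horizontal distance between sleeve_2_center and round_pan below 0.044 m)) or ((z of sleeve_2_center in the frame of gauge_pin between 0.01 and 0.053 m and x of sleeve_2_center in the frame of gauge_pin between -0.006 and 0.006 m and y of sleeve_2_center in the frame of gauge_pin between -0.006 and 0.006 m and angle between the z axis of sleeve_2_center and the z axis of gauge_pin, either way round below 0.2 rad) and (z of sleeve_1_center in the frame of square_tray between 0.0225 and 0.0305 m and angle between the z axis of sleeve_1_center and the z axis of square_tray, either way round below 0.15 rad and linear speed of sleeve_1 below 0.03 m/s and contact force between sleeve_1 and the fingers below 0.1 N and x of sleeve_1_center in the frame of square_tray between -0.045 and 0.045 m and y of sleeve_1_center in the frame of square_tray between -0.045 and 0.045 m)))), for 0.1 s.
At the end, for the whole second after the job is handed in: The sleeve that goes home stands upright (within 0.15 rad) on the floor of the square tray, its centre within 45 mm of the middle along both sides; the one that stops at the step stands upright on the floor of the round pan, within 44 mm of its middle; both at rest and released (z of sleeve_1_center in the frame of square_tray between 0.0225 and 0.0305 m and angle between the z axis of sleeve_1_center and the z axis of square_tray, either way round below 0.15 rad and linear speed of each of sleeve_1, sleeve_2 below 0.03 m/s and contact force between each of sleeve_1, sleeve_2 and the fingers below 0.1 N and x of sleeve_1_center in the frame of square_tray between -0.045 and 0.045 m and y of sleeve_1_center in the frame of square_tray between -0.045 and 0.045 m and z of sleeve_2_center in the frame of round_pan between 0.0225 and 0.0305 m and angle between the z axis of sleeve_2_center and the z axis of round_pan, either way round below 0.15 rad and horizontal distance between sleeve_2_center and round_pan below 0.044 m); the robot touches nothing.
It fails at once if a bystander moved more than 40 mm (distance of any of elbow_1, elbow_2, tee, tape_measure, wrench, hammer, spray_can from where it was at the start of the episode above 0.04 m).
It fails at once if a sleeve was dropped (over 0.8 m/s while not held) ((linear speed of sleeve_1 above 0.8 m/s and contact force between sleeve_1 and the fingers below 0.05 N) or (linear speed of sleeve_2 above 0.8 m/s and contact force between sleeve_2 and the fingers below 0.05 N)).
It fails at once if a sleeve was forced onto the gauge pin (over 80 N) (contact force between any of sleeve_1, sleeve_2 and gauge_pin above 80 N).
It also fails if it takes over 72 s, if anything falls off the work surface, if the arm or the gripper's body presses on something with over 40 N, if the wrist force passes 120 N, or if a joint passes its speed limit or range.

## Working session

There is one attempt and no reset: what is moved stays moved. The work goes in short steps, Python scripts to look and compute and a tool call to move; the robot and the scene stay as the last step left them, time stands still between calls to the robot, and variables do not carry over. Pictures are saved under pics/ and viewed, at most 10 in all, crops included, and the job is handed in when it is done.

Besides the shell and the picture viewer there is one more tool, called by a JSON object that holds its "method" and its "body". carry_out: Moves the arm, as the interface text tells. Its arguments: {"type":"object","properties":{"targets":{"type":"array"},"hand":{"type":"number"},"grip_force":{"type":"number"}},"required":["targets"]}

```bash
mkdir -p pics
python3 - <<'E'
from rig import arm, vision
import cv2,numpy as np
s=arm.read_state(); print(arm.grasp_offset,s['ee_pos'],s['ee_rot'],s['finger_gap'])
for n in('scene','top','wrist'):
    i=vision.get_image(n); cv2.imwrite(f'pics/{n}0.png',i[:,:,::-1]); print(n,vision.camera_info(n))
a=cv2.imread('pics/scene0.png');b=cv2.imread('pics/top0.png')
E
```

```text
0.0539 [0.1668217  0.65394108 0.30316091] [-3.91277184e-01 -3.11691779e+00  1.78154975e-03] 0.08518921344998284
scene {'K': array([[433.57062304,   0.        , 254.97829728],
       [  0.        , 433.57062304, 192.76863237],
       [  0.        ,   0.        ,   1.        ]]), 'eye': array([1.41416086, 0.06210904, 1.10275012]), 'attitude': array([0.57463416, 0.59135487, 1.53012766])}
top {'K': array([[480.64873324,   0.        , 257.68004964],
       [  0.        , 480.64873324, 198.12855509],
       [  0.        ,   0.        ,   1.        ]]), 'eye': array([0.12680177, 0.01512993, 1.81777626]), 'attitude': array([ 0.17567408, -0.17653236, -1.59834392])}
wrist {'K': array([[338.11358417,   0.        , 259.48065347],
       [  0.        , 338.11358417, 190.70626943],
       [  0.        ,   0.        ,   1.        ]]), 'tool_from_camera': array([[-6.45514557e-04,  9.65279739e-01,  2.61217552e-01,
         6.60511905e-02],
       [ 9.99999792e-01,  6.26244066e-04,  1.57009797e-04,
        -2.05508551e-03],
       [-1.20275662e-05,  2.61217599e-01, -9.65279942e-01,
        -7.08229769e-02],
       [ 0.00000000e+00,  0.00000000e+00,  0.00000000e+00,
         1.00000000e+00]])}
```

View pics/top0.png

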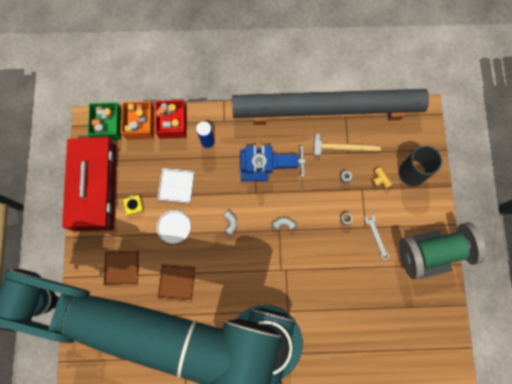

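View pics/scene0.png

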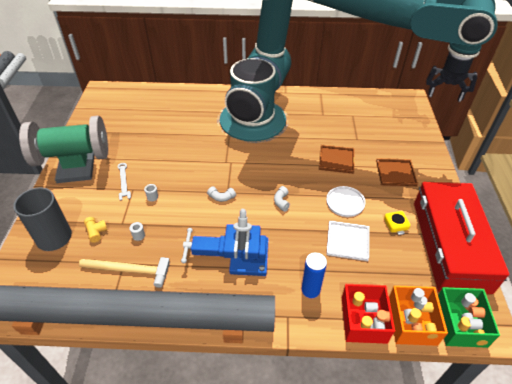

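The top view shows the sleeves at (346,176) and (347,217), the tray at (176,185), the pan at (173,227) and the pin near (259,160). In the scene view the sleeves are at (137,232) and (151,193), and the pin tip is near (242,213).

```bash
cat > h.py <<'E'
import numpy as np,cv2
from scipy.spatial.transform import Rotation as R
from rig import arm,vision
def cam(n,st=None):
    c=vision.camera_info(n)
    if n!='wrist': return c['K'],R.from_rotvec(c['attitude']).as_matrix(),np.array(c['eye'])
    st=st or arm.read_state(); T=np.eye(4);T[:3,:3]=R.from_rotvec(st['ee_rot']).as_matrix();T[:3,3]=st['ee_pos']
    T=T@c['tool_from_camera'];return c['K'],T[:3,:3],T[:3,3]
def ray(c,p):
    K,A,e=c;d=np.linalg.inv(K)@[p[0],p[1],1];return e,A@(d*[1,-1,-1])
def onz(c,p,z):
    e,d=ray(c,p);return e+d*(z-e[2])/d[2]
def proj(c,X):
    K,A,e=c;q=A.T@(np.asarray(X)-e)*[1,-1,-1];q=K@q;return q[:2]/q[2]
def tri(L):
    A=0;b=0
    for c,p in L:
        e,d=ray(c,p);d=d/np.linalg.norm(d);M=np.eye(3)-np.outer(d,d);A=A+M;b=b+M@e
    return np.linalg.solve(A,b)
E
python3 - <<'E'
from h import *
t=cam('top');s=cam('scene')
for n,p,z in[('sA',(346,176),.03),('sB',(347,217),.03),('tray',(176,185),.01),('pan',(173.5,227),.01),('can',(205,129),.15)]:print(n,onz(t,p,z).round(3))
for n,p,z in[('sA',(137,232),.03),('sB',(151,193),.03),('tray',(348,241),.01),('pan',(346,202),.01)]:print('scene',n,onz(s,p,z).round(3))
print('tip',tri([(t,(259,160)),(s,(242,213))]))
a=cv2.imread('pics/scene0.png')[190:290,170:290];b=cv2.imread('pics/top0.png')[130:190,230:320]
cv2.imwrite('pics/c.png',np.hstack([cv2.resize(a,(480,400),interpolation=2),cv2.resize(b,(320,214),interpolation=2).__class__ and cv2.copyMakeBorder(cv2.resize(b,(320,213),interpolation=2),0,187,0,0,0)]))
E
```

```text
sA [ 0.608 -0.336  0.03 ]
sB [ 0.448 -0.328  0.03 ]
tray [0.601 0.322 0.01 ]
pan [0.436 0.331 0.01 ]
can [0.773 0.192 0.15 ]
scene sA [ 0.612 -0.33   0.03 ]
scene sB [ 0.448 -0.32   0.03 ]
scene tray [0.605 0.324 0.01 ]
scene pan [0.443 0.334 0.01 ]
tip [ 0.63999588 -0.00124934  0.17156588]
```

View pics/c.png

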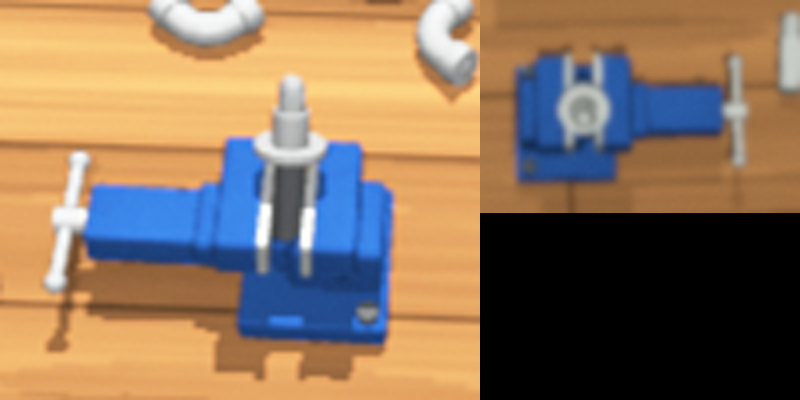

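{"method": "carry_out", "body": {"targets": [[[0.05,-0.035,0],2.86],[[0.05,-0.035,0],2.86],[[0.05,-0.035,0],2.86],[[0.05,-0.035,0],2.86],[[0.05,-0.035,0],2.86]], "hand": 0.0854, "grip_force": 20}}

```text
time_s: 0.78
ee_pos: [0.4182, 0.4776, 0.3038]
ee_rot: [0.002, -3.142, 0.0]
contact_force: [0.2, 0.6, 0.0]
finger_gap: 0.0855
gripper_force: 0.0
```

{"method": "carry_out", "body": {"targets": [[[0,-0.06,0],0],[[0,-0.06,0],0],[[0,-0.06,0],0],[[0,-0.06,0],0],[[0,-0.06,0],0]]}}

```text
time_s: 1.4
ee_pos: [0.4164, 0.1773, 0.3038]
ee_rot: [-0.0, 3.141, 0.0]
contact_force: [1.0, -0.1, 0.3]
finger_gap: 0.085
gripper_force: 0.0
```

{"method": "carry_out", "body": {"targets": [[[0.01,-0.06,0],0],[[0.01,-0.06,0],0],[[0.01,-0.06,0],0],[[0,-0.06,0],0],[[0,-0.06,0],0]]}}

```text
time_s: 2.02
ee_pos: [0.4464, -0.1229, 0.3039]
ee_rot: [0.001, 3.141, -0.0]
contact_force: [1.3, 0.6, 0.0]
finger_gap: 0.0856
gripper_force: 0.0
```

{"method": "carry_out", "body": {"targets": [[[0,-0.06,0],0],[[0,-0.06,0],0],[[0,-0.06,0],0],[[0,-0.02,0],0],[[0,0,0],0]]}}

```text
time_s: 2.65
ee_pos: [0.4467, -0.3216, 0.3033]
ee_rot: [-0.003, -3.141, -0.001]
contact_force: [0.3, 0.2, 0.8]
finger_gap: 0.085
gripper_force: 0.0
```

Run:
```python
from h import *
s=arm.read_state();c=cam('wrist',s);i=vision.get_image('wrist')
print(s['time_s'],s['ee_pos'],s['ee_rot'],s['joints'])
cv2.imwrite('pics/w1.png',i[:,:,::-1])
for X in[(.448,-.324,.045),(.61,-.333,.045)]:print(proj(c,X))
```

```text
2.65 [ 0.44669421 -0.32163505  0.30334735] [-2.91252325e-03 -3.14076136e+00 -1.29125739e-03] [-6.70439873e-01 -1.56050050e-01  1.71052736e+00  1.29872627e-04
  1.58827620e+00 -2.23937934e+00]
[258.91744568 170.27898141]
[251.28658484 312.59358351]
```

View pics/w1.png

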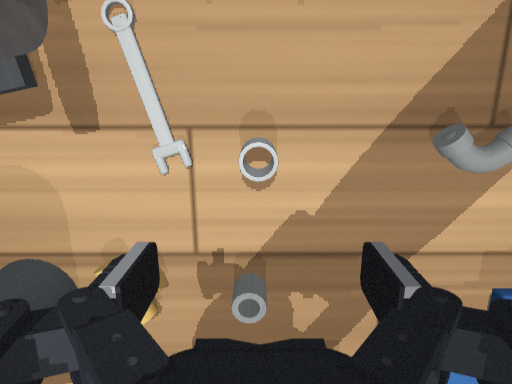

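The wrist view shows sleeve B's rim at about (258,161) with a wide bore, probably 30 mm, and sleeve A's at (249,306) with a narrow one. I'll refine B's centre from the bright ring.

```bash
cat >> h.py <<'E'
def ring(i,p,z,c,r=26,th=None):
    x,y=map(int,p);g=cv2.cvtColor(i,cv2.COLOR_RGB2HSV)[y-r:y+r,x-r:x+r]
    m=((g[...,1]<45)&(g[...,2]>(th or 140))).astype(np.uint8)
    cs=cv2.findContours(m,cv2.RETR_CCOMP,cv2.CHAIN_APPROX_NONE);out=[]
    for k in sorted(cs[0],key=len)[::-1][:2]:
        e=cv2.fitEllipse(k);q=np.array(e[0])+[x-r,y-r];out.append((q.round(1),np.round(e[1],1),onz(c,q,z).round(4)))
    return out
E
python3 - <<'E'
from h import *
c=cam('wrist');i=cv2.imread('pics/w1.png')[:,:,::-1].copy()
for o in ring(i,(258,161),.045,c):print(o)
for o in ring(i,(249,306),.045,c,th=100):print(o)
E
```

```text
(array([257.9, 161.4]), array([38.9, 39. ]), array([ 0.4394, -0.3241,  0.045 ]))
(array([257.9, 161.6]), array([30.9, 31.8]), array([ 0.4396, -0.324 ,  0.045 ]))
(array([248.8, 307.3]), array([30.1, 35. ]), array([ 0.6037, -0.3345,  0.045 ]))
(array([248.7, 308. ]), array([18.4, 22.2]), array([ 0.6046, -0.3347,  0.045 ]))
```

{"method": "carry_out", "body": {"targets": [[[-0.007,-0.0025,-0.05],0],[[0,0,-0.055],0],[[0,0,-0.055],0],[[0,0,-0.042],0],[[0,0,-0.02],0]]}}

```text
time_s: 3.32
ee_pos: [0.4397, -0.3217, 0.0801]
ee_rot: [0.002, -3.14, -0.002]
contact_force: [0.1, -0.1, 0.5]
finger_gap: 0.0853
gripper_force: 0.0
```

{"method": "carry_out", "body": {"targets": [[[0,0,0],0],[[0,0,0],0],[[0,0,0],0],[[0,0,0],0],[[0,0,0],0]], "hand": 0.03, "grip_force": 25}}

```text
time_s: 3.95
ee_pos: [0.4406, -0.3239, 0.084]
ee_rot: [0.001, 3.139, -0.003]
contact_force: [-0.1, 2.3, 5.5]
finger_gap: 0.0395
gripper_force: 24.6
```

{"method": "carry_out", "body": {"targets": [[[0,0,0],0],[[0,0,0.02],0],[[0,0,0.04],0],[[0,0,0.05],0],[[0,0,0.05],0]]}}

```text
time_s: 4.58
ee_pos: [0.4396, -0.3233, 0.2454]
ee_rot: [0.0, 3.14, -0.002]
contact_force: [0.0, -0.3, -2.5]
finger_gap: 0.0399
gripper_force: 25.9
```

{"method": "carry_out", "body": {"targets": [[[0.02,0.03,0.02],0],[[0.035,0.045,0.02],0],[[0.035,0.045,0.02],0],[[0.035,0.045,0.02],0],[[0.035,0.045,0.005],0]]}}

```text
time_s: 5.2
ee_pos: [0.6006, -0.1118, 0.3307]
ee_rot: [0.0, 3.138, -0.002]
contact_force: [-0.3, -0.1, -2.2]
finger_gap: 0.0397
gripper_force: 25.9
```

{"method": "carry_out", "body": {"targets": [[[0.035,0.04,0],0],[[0.035,0.04,0],0],[[0.03,0.033,0],0],[[0,0,0],0],[[0,0,0],0]]}}

```text
time_s: 5.82
ee_pos: [0.6995, -0.0006, 0.3281]
ee_rot: [0.0, 3.141, -0.0]
contact_force: [0.5, 0.5, -1.5]
finger_gap: 0.0398
gripper_force: 25.9
```

Run:
```python
from h import *
s=arm.read_state();c=cam('wrist',s);i=vision.get_image('wrist')
print(s['time_s'],s['ee_pos'],s['ee_rot'],s['joints'])
cv2.imwrite('pics/w2.png',i[:,:,::-1])
for X in[(.640,-.001,.171),(.663,-.001,.127)]:print(proj(c,X))
```

```text
5.825 [ 6.99510754e-01 -6.34704576e-04  3.28071048e-01] [ 1.35188006e-04  3.14099525e+00 -4.58191233e-04] [-3.72858318e-02  1.63859205e-01  1.35000366e+00 -2.69732090e-04
  1.62712197e+00 -1.60801135e+00]
[262.0081619  110.18674466]
[261.58864979 137.99293194]
```

View pics/w2.png

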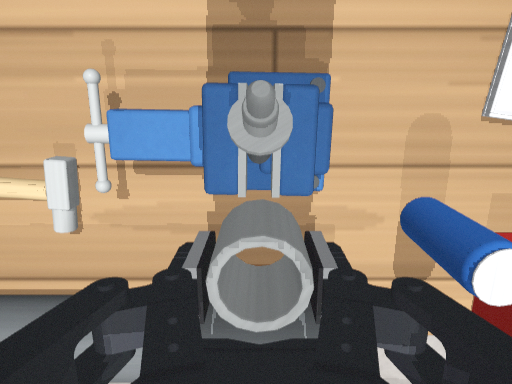

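The held sleeve is upright, with its rim at (260,283). The pin tip is at about (261,88) and the flange centre at (260,124), and the vice is aligned with the world axes. I'll refine these.

Run:
```python
from h import *
c=cam('wrist')
s=cam('scene')
i=cv2.imread('pics/w2.png')
print('tip',onz(c,(261,88),.171),'fl',onz(c,(260,124),.127))
print('scene tip',onz(s,(242.5,210),.171),'fl',onz(s,(242.5,226.5),.127))
print('tri tip',tri([(c,(261,88)),(s,(242.5,210))]),'fl',tri([(c,(260,124)),(s,(242.5,226.5))]))
# held sleeve rim
for z in(.24,.27,.29):print(z,onz(c,(260,283),z)-arm.read_state()['ee_pos'])
cv2.imwrite('pics/w2c.png',cv2.resize(i[70:165,200:320],(720,570),interpolation=2))
```

```text
tip [ 0.62593611 -0.00201257  0.171     ] fl [ 0.65187322 -0.00262509  0.127     ]
scene tip [6.28499522e-01 4.85129345e-05 1.71000000e-01] fl [0.65278908 0.00071473 0.127     ]
tri tip [ 0.62575655 -0.00108654  0.16764675] fl [ 0.65184585 -0.00099732  0.1256407 ]
0.24 [ 0.02679056 -0.00180991 -0.08807691]
0.27 [ 0.00915046 -0.00183216 -0.05807691]
0.29 [-0.00260961 -0.00184699 -0.03807691]
```

View pics/w2c.png

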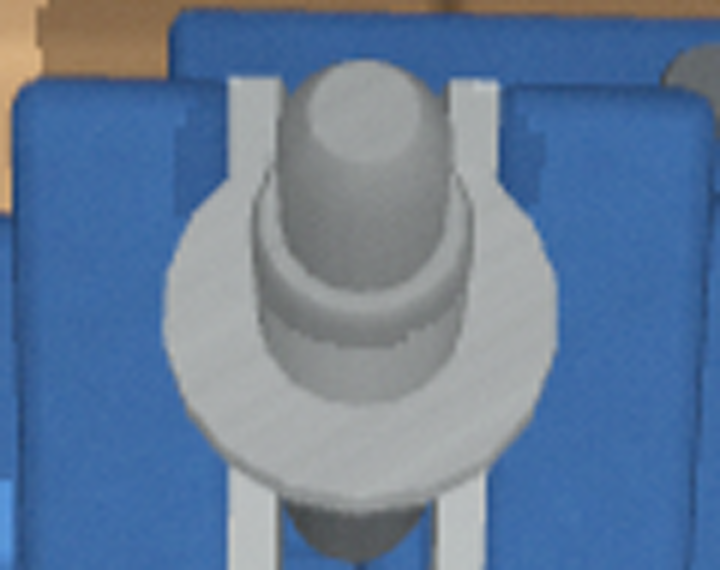

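{"method": "carry_out", "body": {"targets": [[[-0.0325,0,0],0],[[-0.0325,0,0],0],[[0,0,-0.03],0],[[0,0,-0.03],0],[[0,0,0],0]]}}

```text
time_s: 6.5
ee_pos: [0.6337, -0.0013, 0.2656]
ee_rot: [-0.002, -3.139, -0.0]
contact_force: [0.2, -0.1, -1.2]
finger_gap: 0.0398
gripper_force: 26.0
```

{"method": "carry_out", "body": {"targets": [[[0,0,-0.01],0],[[0,0,-0.01],0],[[0,0,-0.005],0],[[0,0,-0.0035],0],[[0,0,0],0]]}}

```text
time_s: 7.12
ee_pos: [0.6353, -0.0004, 0.2389]
ee_rot: [0.0, 3.14, -0.0]
contact_force: [3.6, -1.1, 0.1]
finger_gap: 0.0397
gripper_force: 26.1
```

Run:
```python
from h import *
i=vision.get_image('wrist');j=vision.get_image('scene')
cv2.imwrite('pics/w3.png',np.hstack([i[150:384,130:390],cv2.resize(j[155:245,185:305],(312,234),interpolation=2)])[:,:,::-1])
```

```text
(no output)
```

View pics/w3.png

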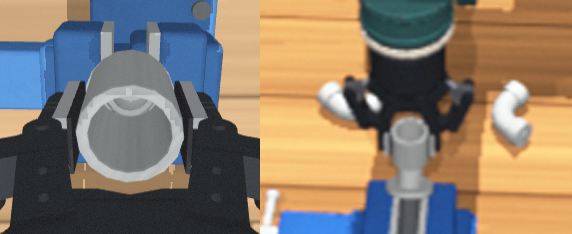

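The scene view shows the tip inside the bore. Next I swing the sleeve into line by drawing the grip toward the robot.

{"method": "carry_out", "body": {"targets": [[[-0.003,0,-0.001],0],[[-0.003,0,-0.001],0],[[-0.003,0,-0.002],0],[[-0.002,0,-0.0015],0],[[-0.002,0,-0.0015],0]]}}

```text
time_s: 7.85
ee_pos: [0.6224, -0.0002, 0.2324]
ee_rot: [-0.0, 3.139, 0.001]
contact_force: [7.8, 2.9, 2.7]
finger_gap: 0.0401
gripper_force: 24.8
```

Run:
```python
from h import *
s=arm.read_state();print(s['contact_force'],s['ft_torque'],s['ee_pos'])
i=vision.get_image('wrist');j=vision.get_image('scene')
cv2.imwrite('pics/w4.png',np.hstack([i[150:384,130:390],cv2.resize(j[155:245,185:305],(312,234),interpolation=2)])[:,:,::-1])
```

```text
[7.78892816 2.87927299 2.68281553] [ 0.32231247 -1.26089821  0.02547886] [ 6.22403535e-01 -2.22122133e-04  2.32374681e-01]
```

View pics/w4.png

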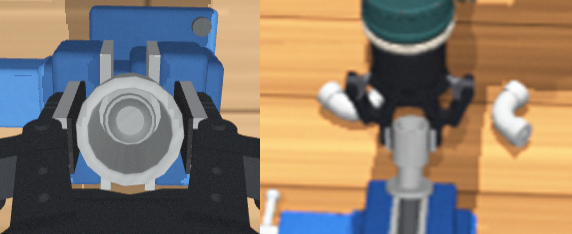

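{"method": "carry_out", "body": {"targets": [[[0.002,0,0.001],0],[[0.002,0,0.001],0],[[0.0014,0,-0.0026],0],[[0.0014,0,-0.0026],0],[[0,0,0],0]]}}

```text
time_s: 8.57
ee_pos: [0.6286, -0.0005, 0.2276]
ee_rot: [-0.0, -3.141, -0.0]
contact_force: [0.1, -1.2, -1.8]
finger_gap: 0.0397
gripper_force: 25.4
```

{"method": "carry_out", "body": {"targets": [[[0.001,0,-0.0018],0],[[0.001,0,-0.0018],0],[[0.001,0,-0.0018],0],[[0,0,0],0],[[0,0,0],0]]}}

```text
time_s: 9.2
ee_pos: [0.6317, -0.0005, 0.2228]
ee_rot: [0.0, 3.142, 0.0]
contact_force: [0.2, -0.3, -2.7]
finger_gap: 0.04
gripper_force: 25.5
```

{"method": "carry_out", "body": {"targets": [[[0.001,0,-0.0018],0],[[0.001,0,-0.0018],0],[[0.001,0,-0.0018],0],[[0.001,0,-0.0018],0],[[0,0,0],0]]}}

```text
time_s: 9.82
ee_pos: [0.6355, -0.0004, 0.2151]
ee_rot: [-0.0, -3.141, -0.0]
contact_force: [-2.2, 0.4, -3.9]
finger_gap: 0.0398
gripper_force: 25.7
```

{"method": "carry_out", "body": {"targets": [[[0.001,0,-0.0018],0],[[0.001,0,-0.0018],0],[[0.001,0,-0.0018],0],[[0.0,0,0],0],[[0,0,0],0]]}}

```text
time_s: 10.45
ee_pos: [0.6376, -0.0003, 0.2114]
ee_rot: [-0.0, -3.139, -0.0]
contact_force: [-23.8, 1.6, 13.8]
finger_gap: 0.0397
gripper_force: 26.9
```

{"method": "carry_out", "body": {"targets": [[[-0.001,0,0.0005],0],[[0,0,0],0],[[0,0,0],0],[[0,0,0],0],[[0,0,0],0]]}}

```text
time_s: 11.08
ee_pos: [0.6373, -0.0003, 0.2115]
ee_rot: [-0.0, -3.141, -0.0]
contact_force: [-11.5, 1.2, 6.9]
finger_gap: 0.0397
gripper_force: 26.3
```

Run:
```python
from h import *
s=arm.read_state();print(s['contact_force'],s['ft_torque'],s['ee_pos'])
i=vision.get_image('wrist');j=vision.get_image('scene')
cv2.imwrite('pics/w5f.png',i[:,:,::-1]);cv2.imwrite('pics/s5f.png',j[:,:,::-1])
cv2.imwrite('pics/w5.png',np.hstack([cv2.resize(i[180:340,170:350],(450,400),interpolation=2),cv2.resize(j[180:240,215:267],(347,400),interpolation=2)])[:,:,::-1])
```

```text
[-11.53064001   1.24860564   6.85497468] [0.11545377 1.7972382  0.05465014] [ 6.37280757e-01 -3.13807923e-04  2.11534008e-01]
```

View pics/w5.png

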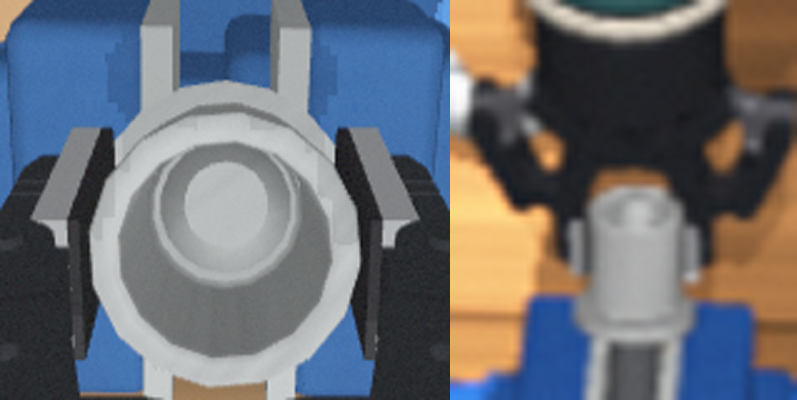

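The sleeve is on the thick part and near the flange, but it is tilted about 8° too little: the tip at (226,205) is off the rim centre at (226,250). I'll ease toward the robot to align it, then go down.

{"method": "carry_out", "body": {"targets": [[[-0.002,0,0],0],[[-0.0015,0,-0.0005],0],[[0,0,-0.001],0],[[0,0,-0.001],0],[[0,0,0],0]]}}

```text
time_s: 11.8
ee_pos: [0.6349, -0.0004, 0.2098]
ee_rot: [0.0, 3.138, 0.0]
contact_force: [0.6, 2.0, 7.7]
finger_gap: 0.0397
gripper_force: 25.8
```

{"method": "carry_out", "body": {"targets": [[[0.0005,0,-0.001],0],[[0.0005,0,-0.001],0],[[0,0,0],0],[[0,0,0],0],[[0,0,0],0]]}}

```text
time_s: 12.42
ee_pos: [0.6351, -0.0003, 0.2081]
ee_rot: [0.0, 3.14, 0.0]
contact_force: [-12.4, 1.9, 15.1]
finger_gap: 0.0395
gripper_force: 25.4
```

{"method": "carry_out", "body": {"targets": [[[-0.001,0,0],0],[[-0.001,0,0],0],[[0,0,0],0],[[0,0,0],0],[[0,0,0],0]]}}

```text
time_s: 13.05
ee_pos: [0.6342, -0.0003, 0.2076]
ee_rot: [0.0, 3.137, 0.0]
contact_force: [5.1, 1.8, 4.4]
finger_gap: 0.0396
gripper_force: 25.2
```

Run:
```python
from h import *
s=arm.read_state();print(s['contact_force'],s['ft_torque'],s['ee_pos'])
i=vision.get_image('wrist');j=vision.get_image('scene')
cv2.imwrite('pics/w6.png',np.hstack([cv2.resize(i[180:340,170:350],(450,400),interpolation=2),cv2.resize(j[180:240,215:267],(347,400),interpolation=2)])[:,:,::-1])
```

```text
[5.08455513 1.76164099 4.44895967] [ 0.30156993 -1.18794219  0.06308863] [ 6.34210189e-01 -3.04290983e-04  2.07582261e-01]
```

View pics/w6.png

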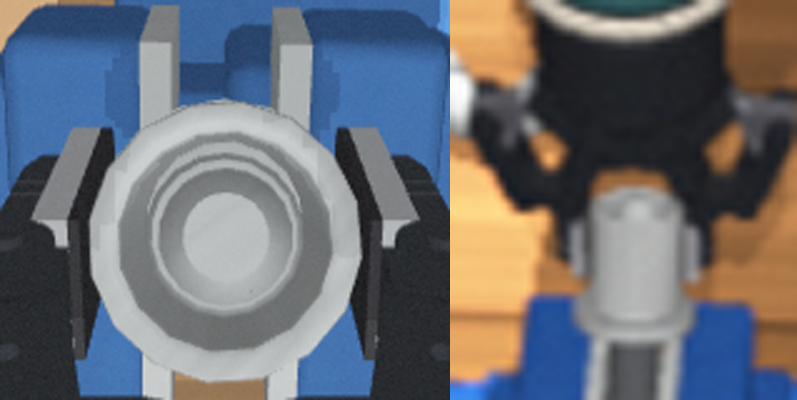

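{"method": "carry_out", "body": {"targets": [[[0.0005,0,-0.001],0],[[0.0005,0,-0.001],0],[[0,0,-0.001],0],[[0,0,0],0],[[0,0,0],0]]}}

```text
time_s: 13.78
ee_pos: [0.6343, -0.0002, 0.2054]
ee_rot: [-0.0, 3.14, 0.001]
contact_force: [-11.0, 4.0, 16.1]
finger_gap: 0.0397
gripper_force: 25.1
```

Run:
```python
from h import *
i=vision.get_image('wrist')
g=cv2.cvtColor(i,cv2.COLOR_RGB2GRAY)[180:340,170:350]
g=cv2.GaussianBlur(cv2.resize(g,None,fx=4,fy=4,interpolation=2),(0,0),2)
for r0,r1 in((55,85),(95,130),(150,190),(195,240)):
    h=cv2.HoughCircles(g,cv2.HOUGH_GRADIENT_ALT,1.5,50,param1=60,param2=.6,minRadius=r0,maxRadius=r1)
    print(r0,None if h is None else h[0][:3].round(1).tolist())
```

```text
55 [[355.5, 387.0, 69.5]]
95 [[361.5, 384.0, 120.0], [361.5, 384.0, 106.80000305175781]]
150 None
195 [[381.0, 390.0, 228.10000610351562]]
```

{"method": "carry_out", "body": {"targets": [[[0,0,-0.001],0],[[-0.0005,0,-0.001],0],[[-0.0005,0,-0.001],0],[[0,0,0],0],[[0,0,0],0]]}}

```text
time_s: 14.45
ee_pos: [0.6342, -0.0002, 0.2049]
ee_rot: [-0.0, 3.135, 0.0]
contact_force: [-10.1, 4.6, 32.1]
finger_gap: 0.0394
gripper_force: 26.8
```

Run:
```python
from h import *
i=vision.get_image('wrist');g=cv2.cvtColor(i,cv2.COLOR_RGB2GRAY)
cv2.imwrite('pics/w7.png',i[:,:,::-1])
print('row276',g[276,195:325].tolist());print('col260',g[205:345,260].tolist())
```

```text
row276 [181, 179, 60, 58, 57, 58, 52, 38, 40, 41, 83, 168, 174, 176, 177, 179, 178, 182, 181, 180, 189, 187, 152, 129, 121, 122, 122, 122, 121, 119, 119, 118, 116, 121, 132, 180, 181, 154, 124, 126, 128, 130, 131, 134, 136, 136, 138, 167, 190, 190, 190, 188, 187, 187, 188, 188, 189, 190, 189, 190, 190, 190, 190, 190, 192, 192, 193, 190, 191, 191, 190, 191, 191, 190, 189, 190, 189, 189, 189, 190, 190, 188, 172, 152, 148, 148, 145, 142, 140, 137, 134, 133, 178, 175, 141, 131, 116, 110, 109, 110, 111, 111, 108, 111, 110, 112, 109, 113, 134, 166, 171, 175, 177, 176, 178, 179, 177, 178, 174, 167, 70, 32, 34, 53, 59, 65, 60, 93, 180, 181]
col260 [59, 61, 62, 61, 59, 59, 64, 65, 61, 64, 66, 70, 76, 138, 168, 174, 176, 186, 195, 198, 203, 203, 203, 201, 187, 149, 135, 135, 135, 134, 136, 133, 132, 132, 151, 173, 177, 177, 143, 121, 122, 169, 181, 179, 169, 129, 114, 115, 118, 122, 122, 123, 126, 128, 126, 171, 188, 189, 189, 190, 187, 187, 186, 185, 190, 188, 190, 191, 189, 190, 190, 192, 191, 191, 189, 190, 190, 191, 190, 189, 190, 190, 188, 190, 191, 189, 190, 192, 190, 192, 192, 191, 187, 184, 181, 178, 174, 176, 172, 170, 168, 173, 171, 152, 126, 111, 109, 108, 108, 106, 108, 111, 115, 160, 173, 174, 179, 178, 183, 184, 186, 189, 192, 193, 193, 186, 175, 150, 143, 129, 126, 124, 124, 122, 123, 124, 125, 128, 127, 76]
```

Seated: the force is stiff at 32 N, and by pixel scale the rim is about 123 mm from the camera and the tip about 115 mm, so the sleeve is home. Now I draw it off along the pin.

{"method": "carry_out", "body": {"targets": [[[0,0,0.003],0],[[0,0,0.002],0],[[-0.0016,0,0.003],0],[[-0.0032,0,0.006],0],[[-0.0043,0,0.008],0]], "grip_force": 30}}

```text
time_s: 15.12
ee_pos: [0.6248, -0.0004, 0.2226]
ee_rot: [0.0, 3.139, 0.0]
contact_force: [7.7, 1.0, -2.4]
finger_gap: 0.0391
gripper_force: 30.5
```

{"method": "carry_out", "body": {"targets": [[[-0.0047,0,0.0088],0],[[-0.0047,0,0.0088],0],[[-0.0047,0,0.0088],0],[[-0.0047,0,0.0088],0],[[-0.0047,0,0.0088],0]]}}

```text
time_s: 15.75
ee_pos: [0.6002, -0.0005, 0.2668]
ee_rot: [-0.0, -3.142, 0.0]
contact_force: [0.1, -0.2, -2.2]
finger_gap: 0.0395
gripper_force: 30.5
```

{"method": "carry_out", "body": {"targets": [[[0,0,0.03],0],[[0,0,0.03],0],[[0,0,0.01],0],[[0,0,0],0],[[0,0,0],0]]}}

```text
time_s: 16.38
ee_pos: [0.6004, -0.0004, 0.3347]
ee_rot: [-0.0, -3.14, -0.0]
contact_force: [-0.6, -0.7, -2.5]
finger_gap: 0.0395
gripper_force: 30.8
```

{"method": "carry_out", "body": {"targets": [[[0,0.04,0],0],[[0,0.06,0],0],[[0,0.06,0],0],[[0,0.06,-0.01],0],[[0,0.06,-0.02],0]]}}

```text
time_s: 17.0
ee_pos: [0.6003, 0.2808, 0.3056]
ee_rot: [0.0, 3.142, -0.0]
contact_force: [1.6, 0.0, -2.4]
finger_gap: 0.0394
gripper_force: 30.9
```

{"method": "carry_out", "body": {"targets": [[[0,0.0435,-0.03],0],[[0,0,-0.05],0],[[0,0,-0.05],0],[[0,0,-0.04],0],[[0,0,-0.02],0]]}}

```text
time_s: 17.62
ee_pos: [0.5995, 0.3218, 0.1129]
ee_rot: [-0.0, -3.138, 0.003]
contact_force: [0.2, -0.1, -1.5]
finger_gap: 0.0393
gripper_force: 31.0
```

{"method": "carry_out", "body": {"targets": [[[0,0,-0.006],0],[[0,0,-0.005],0],[[0,0,-0.003],0],[[0,0,-0.002],0],[[0,0,0],0]]}}

```text
time_s: 18.25
ee_pos: [0.6006, 0.3224, 0.1008]
ee_rot: [0.0, 3.141, 0.0]
contact_force: [0.0, 0.1, -2.2]
finger_gap: 0.0396
gripper_force: 31.0
```

{"method": "carry_out", "body": {"targets": [[[0,0,-0.002],0],[[0,0,-0.002],0],[[0,0,-0.002],0],[[0,0,-0.001],0],[[0,0,0],0]]}}

```text
time_s: 18.88
ee_pos: [0.6006, 0.3223, 0.0933]
ee_rot: [-0.0, -3.141, 0.0]
contact_force: [-0.4, -0.7, -1.3]
finger_gap: 0.0394
gripper_force: 31.0
```

{"method": "carry_out", "body": {"targets": [[[0,0,-0.001],0],[[0,0,-0.001],0],[[0,0,-0.001],0],[[0,0,0],0],[[0,0,0],0]]}}

```text
time_s: 19.5
ee_pos: [0.6007, 0.3224, 0.0908]
ee_rot: [0.0, 3.141, 0.0]
contact_force: [-0.4, -0.3, 3.2]
finger_gap: 0.0397
gripper_force: 31.4
```

{"method": "carry_out", "body": {"targets": [[[0.003,0,-0.001],0],[[0.003,0,-0.001],0],[[0.003,0,-0.001],0],[[0.003,0,0],0],[[0,0,0],0]], "grip_force": 20}}

```text
time_s: 20.12
ee_pos: [0.613, 0.3226, 0.0884]
ee_rot: [0.0, 3.141, 0.001]
contact_force: [-2.1, -0.9, 9.3]
finger_gap: 0.0396
gripper_force: 25.6
```

```bash
cat >> h.py <<'E'
def rimdiag():
    i=vision.get_image('wrist');g=cv2.cvtColor(i,cv2.COLOR_RGB2GRAY)
    g=cv2.GaussianBlur(g,(3,3),0);print('col',g[200:384:2,260].tolist());print('row',g[290,190:330:2].tolist());return i
E
python3 - <<'E'
from h import *
cv2.imwrite('pics/w8.png',rimdiag()[:,:,::-1])
E
```

```text
col [191, 194, 195, 196, 198, 198, 199, 200, 188, 135, 83, 78, 112, 119, 122, 123, 132, 126, 133, 140, 142, 140, 140, 141, 140, 139, 137, 137, 138, 139, 140, 138, 138, 137, 138, 139, 156, 164, 165, 163, 162, 161, 160, 163, 166, 164, 108, 65, 65, 65, 66, 67, 65, 65, 66, 65, 64, 66, 66, 66, 67, 86, 120, 127, 128, 128, 131, 122, 93, 91, 92, 92, 51, 20, 20, 19, 22, 20, 20, 23, 19, 21, 20, 19, 20, 23, 20, 19, 18, 19, 20, 21]
row [23, 19, 19, 20, 25, 31, 26, 41, 117, 127, 129, 133, 135, 126, 85, 72, 72, 72, 73, 71, 71, 71, 68, 70, 68, 68, 67, 70, 82, 102, 137, 158, 164, 164, 163, 164, 165, 166, 163, 146, 114, 87, 69, 67, 67, 68, 67, 67, 67, 67, 68, 66, 67, 68, 67, 69, 103, 129, 131, 130, 128, 123, 71, 20, 31, 32, 19, 19, 25, 24]
```

The rim still faces the camera squarely, so the sleeve is still tilted with its lower edge on the tray floor. Pressing a little and then releasing should let it rock upright.

{"method": "carry_out", "body": {"targets": [[[0,0,-0.001],0],[[0,0,-0.001],0],[[0,0,-0.001],0],[[0,0,-0.001],0],[[0,0,0],0]]}}

```text
time_s: 20.8
ee_pos: [0.6143, 0.3225, 0.0867]
ee_rot: [0.001, 3.137, 0.002]
contact_force: [1.9, -5.0, 23.0]
finger_gap: 0.0398
gripper_force: 24.2
```

{"method": "carry_out", "body": {"targets": [[[0,0,0],0],[[0,0,0],0],[[0,0,0],0],[[0,0,0],0],[[0,0,0],0]], "hand": 0.044}}

```text
time_s: 21.42
ee_pos: [0.6125, 0.3223, 0.0833]
ee_rot: [-0.0, -3.141, 0.0]
contact_force: [1.1, -0.0, -0.3]
finger_gap: 0.0442
gripper_force: 0.0
```

Run:
```python
from h import *
cv2.imwrite('pics/w9.png',rimdiag()[:,:,::-1])
```

```text
col [199, 194, 192, 194, 196, 198, 197, 186, 177, 146, 143, 139, 137, 138, 109, 80, 79, 81, 80, 80, 80, 79, 79, 81, 79, 79, 79, 79, 80, 79, 80, 80, 80, 80, 80, 79, 81, 86, 122, 138, 138, 141, 139, 137, 136, 135, 130, 85, 77, 75, 75, 76, 76, 75, 76, 76, 76, 75, 76, 76, 75, 75, 76, 75, 76, 76, 77, 75, 75, 75, 75, 75, 45, 22, 22, 22, 22, 25, 22, 21, 22, 21, 20, 21, 22, 21, 21, 20, 17, 22, 20, 20]
row [22, 31, 33, 23, 15, 15, 19, 16, 47, 154, 166, 130, 74, 73, 75, 80, 105, 129, 134, 135, 138, 140, 141, 140, 134, 122, 104, 93, 106, 119, 134, 137, 136, 136, 136, 135, 135, 136, 136, 136, 134, 130, 116, 102, 86, 93, 117, 129, 137, 139, 138, 138, 137, 137, 135, 114, 87, 81, 79, 80, 125, 99, 18, 19, 14, 15, 16, 28, 32, 29]
```

{"method": "carry_out", "body": {"targets": [[[0,0,0],0],[[0,0,0],0],[[0,0,0.02],0],[[0,0,0.05],0],[[0,0,0.06],0]], "hand": 0.06}}

```text
time_s: 22.1
ee_pos: [0.6122, 0.3222, 0.2156]
ee_rot: [-0.0, -3.141, 0.001]
contact_force: [0.9, -0.3, 0.0]
finger_gap: 0.0598
gripper_force: 0.0
```

{"method": "carry_out", "body": {"targets": [[[0,0,0.05],0],[[0,0,0.04],0],[[0,0,0],0],[[0,0,0],0],[[0,0,0],0]], "hand": 0.0854}}

```text
time_s: 22.72
ee_pos: [0.6123, 0.3223, 0.3024]
ee_rot: [-0.0, -3.14, 0.001]
contact_force: [0.8, -0.6, -0.1]
finger_gap: 0.0855
gripper_force: 0.0
```

Run:
```python
from h import *
s=arm.read_state();c=cam('wrist',s);i=vision.get_image('wrist');cv2.imwrite('pics/w10.png',i[:,:,::-1])
p=proj(c,(.613,.3225,.049));print(s['ee_pos'],p)
x,y=map(int,p)
g=cv2.cvtColor(i,cv2.COLOR_RGB2GRAY)
print('\n'.join(' '.join('%3d'%v for v in r) for r in g[y-45:y+40:3,x-45:x+45:3]))
```

```text
[0.61231187 0.32225183 0.30240756] [261.98029079 170.84845373]
217 217 217 218 218 217 217 216 217 215 217 216 217 217 217 217 216 217 215 216 215 216 217 216 216 216 217 217 217 217
217 217 216 216 217 217 217 216 217 217 217 218 217 205 204 201 202 217 217 218 216 216 216 216 217 216 217 215 216 216
217 217 218 216 218 217 216 217 217 217 215 203 204 204 205 207 205 207 207 216 218 217 217 217 217 217 218 217 216 218
217 216 215 216 216 216 217 217 217 216 208 207 206 207 204 204 203 203 202 206 217 216 216 218 216 217 217 217 216 218
212 214 215 216 216 218 216 216 216 215 200 198 200 202 202 202 204 205 205 206 205 217 217 217 216 217 217 218 215 217
218 217 216 214 212 211 212 213 213 201 203 202 203 203 201 201 200 198 199 199 200 216 216 217 217 216 218 217 217 216
216 217 216 218 215 218 217 215 216 199 197 196 195 196 195 200 199 202 202 203 202 215 215 215 214 215 215 216 218 216
217 217 216 217 217 218 216 215 216 200 202 201 199 199 201 197 196 196 196 195 194 211 214 217 216 217 217 216 217 215
217 215 215 215 215 214 215 217 218 204 204 204 204 203 202 203 202 203 200 1
[... 1742 characters left out ...]
 200 199 198 200 143 165 190 142 108 107 106 105 101 178 182 166 217 215 216 216 217 215 216 216 217
109  98 103 109 113 165 191 203 202 199 142 165 185 189 184 180 188 182 184 152 207 207 218 216 217 217 217 217 217 217
153 171 172 166 164 155 200 180 112 139 102 107 120 121 163 176 161 142 141 140 198 198 198 199 201 202 207 209 218 215
 93  90  89  91  95 108 137 166 212 171 168 181 162 146 137 113  99 101 105 156 167 191 204 201 200 198 198 199 198 199
 94  94  94  93  93  92 104  93  91  90  91  86 105 124 127 166 206 217 217 214 209 201 186 145 129 142 151 157 178 192
 92  87  92  93  88  90  93  93  95  93  91  93 104 132 134 131 128 125 124 125 114 139 151 184 216 218 216 213 206 196
```

Run:
```python
from h import *
c=cam('wrist');i=cv2.imread('pics/w10.png')[:,:,::-1].copy()
g=cv2.cvtColor(i,cv2.COLOR_RGB2GRAY)
print(onz(c,(262.5,181),.049), (g[181,215:310:2]).tolist()); print(g[150:215,262].tolist())
# tray outline
h=cv2.cvtColor(i,cv2.COLOR_RGB2HSV);m=((h[...,1]<25)&(h[...,2]>185)).astype(np.uint8)
k=max(cv2.findContours(m,0,2)[0],key=cv2.contourArea);r=cv2.minAreaRect(k);print(r,[onz(c,p,.01).round(3) for p in cv2.boxPoints(r)])
j=vision.get_image('top');h=cv2.cvtColor(j,cv2.COLOR_RGB2HSV)
for (x,y) in((176,185),(173,227)):
    q=h[y-26:y+26,x-26:x+26];m=((q[...,1]<40)&(q[...,2]>170)).astype(np.uint8)
    k=max(cv2.findContours(m,0,2)[0],key=cv2.contourArea);r=cv2.minAreaRect(k);print(r,onz(cam('top'),np.array(r[0])+[x-26,y-26],.012))
```

```text
[0.62331678 0.32300277 0.049     ] [166, 168, 167, 167, 169, 216, 216, 215, 215, 213, 213, 213, 211, 153, 189, 151, 86, 86, 190, 200, 199, 200, 200, 200, 200, 201, 202, 192, 91, 71, 78, 182, 181, 216, 218, 217, 217, 217, 216, 216, 216, 215, 216, 215, 215, 216, 216, 203]
[203, 205, 203, 199, 198, 152, 116, 109, 109, 110, 110, 111, 146, 194, 195, 189, 175, 151, 144, 140, 142, 142, 142, 143, 140, 137, 141, 192, 204, 200, 201, 201, 199, 197, 195, 183, 129, 106, 107, 108, 106, 106, 107, 104, 107, 107, 131, 184, 186, 188, 174, 134, 107, 105, 152, 151, 170, 119, 94, 125, 131, 130, 135, 134, 135]
((261.4533386230469, 148.33840942382812), (110.64215087890625, 104.18603515625), 7.853313446044922) [array([0.646, 0.253, 0.01 ]), array([0.535, 0.273, 0.01 ]), array([0.551, 0.387, 0.01 ]), array([0.663, 0.376, 0.01 ])]Traceback (most recent call last):
  File "<stdin>", line 11, in <module>
ValueError: max() iterable argument is empty
```

The sleeve is upright: the rim spans about 39 × 38.5 px. It stands roughly 24 mm off the tray's middle, within limits. On to the other sleeve.

{"method": "carry_out", "body": {"targets": [[[0,-0.05,0.005],0],[[0,-0.06,0],0],[[0,-0.06,0],0],[[0,-0.06,0],0],[[0,-0.06,0],0]]}}

```text
time_s: 23.45
ee_pos: [0.6122, 0.0305, 0.3081]
ee_rot: [-0.0, -3.141, -0.0]
contact_force: [0.6, 0.1, -0.6]
finger_gap: 0.0853
gripper_force: 0.0
```

{"method": "carry_out", "body": {"targets": [[[0,-0.06,0],0],[[0,-0.06,0],0],[[0,-0.06,0],0],[[0,-0.06,0],0],[[0,-0.06,0],0]]}}

```text
time_s: 24.08
ee_pos: [0.6122, -0.2696, 0.308]
ee_rot: [-0.0, -3.141, -0.0]
contact_force: [1.0, 1.0, 1.4]
finger_gap: 0.0853
gripper_force: 0.0
```

{"method": "carry_out", "body": {"targets": [[[0,-0.05,0],0],[[-0.006,-0.016,-0.005],0],[[0,0,0],0],[[0,0,0],0],[[0,0,0],0]]}}

```text
time_s: 24.7
ee_pos: [0.6069, -0.3324, 0.3038]
ee_rot: [-0.002, 3.141, -0.0]
contact_force: [-0.3, 0.7, 0.1]
finger_gap: 0.0855
gripper_force: 0.0
```

Run:
```python
from h import *
s=arm.read_state();c=cam('wrist',s);i=vision.get_image('wrist');cv2.imwrite('pics/w11.png',i[:,:,::-1])
p=proj(c,(.604,-.3345,.045));print(s['time_s'],s['ee_pos'],p)
for t in(110,140,170):
  for o in ring(i,p,.045,c,th=t,r=30):print(o)
```

```text
24.7 [ 0.60691305 -0.33243713  0.3038263 ] [259.46615745 165.67723537]
(array([258.1, 163.1]), array([38.4, 43.6]), array([ 0.6014, -0.3358,  0.045 ]))
(array([258.5, 162. ]), array([15.7, 25.3]), array([ 0.6004, -0.3355,  0.045 ]))
(array([258.1, 165.2]), array([38.4, 38.6]), array([ 0.6035, -0.3359,  0.045 ]))
(array([258.2, 165.3]), array([24.2, 24.8]), array([ 0.6037, -0.3357,  0.045 ]))
(array([258.1, 165.2]), array([37.8, 38.4]), array([ 0.6035, -0.3358,  0.045 ]))
(array([258.2, 165.3]), array([24.7, 25.3]), array([ 0.6036, -0.3358,  0.045 ]))
```

{"method": "carry_out", "body": {"targets": [[[-0.0034,-0.0026,-0.05],0],[[0,0,-0.055],0],[[0,0,-0.055],0],[[0,0,-0.042],0],[[0,0,-0.02],0]]}}

```text
time_s: 25.38
ee_pos: [0.6028, -0.3353, 0.0792]
ee_rot: [0.001, -3.139, -0.002]
contact_force: [0.4, -0.5, -0.7]
finger_gap: 0.0855
gripper_force: 0.0
```

{"method": "carry_out", "body": {"targets": [[[0,0,0],0],[[0,0,0],0],[[0,0,0],0],[[0,0,0],0],[[0,0,0],0]], "hand": 0.03, "grip_force": 25}}

```text
time_s: 26.0
ee_pos: [0.6039, -0.3366, 0.0837]
ee_rot: [0.0, 3.139, -0.002]
contact_force: [0.4, 1.4, 9.0]
finger_gap: 0.0388
gripper_force: 25.8
```

{"method": "carry_out", "body": {"targets": [[[0,0,0],0],[[0,0,0.02],0],[[0,0,0.05],0],[[0,0,0.06],0],[[0,0,0.06],0]]}}

```text
time_s: 26.62
ee_pos: [0.6027, -0.336, 0.2749]
ee_rot: [0.0, 3.141, -0.001]
contact_force: [0.4, -0.3, -2.3]
finger_gap: 0.0387
gripper_force: 26.4
```

{"method": "carry_out", "body": {"targets": [[[0.006,0.03,0.03],0],[[0.006,0.045,0.028],0],[[0.006,0.055,0],0],[[0.006,0.055,0],0],[[0.006,0.055,0],0]]}}

```text
time_s: 27.25
ee_pos: [0.6327, -0.0945, 0.3312]
ee_rot: [0.001, 3.14, -0.001]
contact_force: [1.0, 0.2, -3.2]
finger_gap: 0.0389
gripper_force: 26.4
```

Run:
```python
from h import *
s=arm.read_state();print(s['ee_pos'],s['contact_force'])
i=vision.get_image('wrist');g=cv2.cvtColor(i,cv2.COLOR_RGB2GRAY)
print('col',g[190:340:2,260].tolist());print('row',g[283,190:330:2].tolist())
a=cv2.cvtColor(cv2.imread('pics/w2.png'),cv2.COLOR_BGR2GRAY)
print('refcol',a[190:340:2,260].tolist());print('refrow',a[283,190:330:2].tolist())
```

```text
[ 0.63272767 -0.09454693  0.33117503] [ 0.96365653  0.16847787 -3.24041807]
col [99, 98, 96, 100, 101, 99, 111, 115, 114, 115, 114, 114, 118, 116, 113, 113, 114, 115, 113, 115, 112, 116, 118, 117, 128, 182, 185, 184, 186, 184, 185, 187, 188, 183, 147, 129, 121, 116, 115, 116, 117, 114, 115, 117, 117, 118, 114, 114, 114, 115, 116, 115, 117, 115, 116, 114, 117, 117, 115, 115, 113, 115, 117, 128, 179, 185, 187, 185, 182, 179, 180, 177, 138, 127, 128]
row [38, 36, 39, 37, 30, 52, 49, 31, 67, 177, 177, 182, 183, 187, 188, 190, 189, 185, 183, 113, 113, 114, 117, 115, 119, 115, 115, 115, 115, 111, 116, 116, 116, 114, 117, 116, 113, 112, 110, 112, 115, 111, 113, 112, 112, 110, 111, 108, 105, 103, 103, 121, 181, 186, 188, 186, 183, 179, 177, 178, 178, 148, 37, 47, 53, 49, 37, 39, 36, 32]
refcol [133, 143, 143, 139, 142, 122, 119, 121, 120, 116, 118, 120, 121, 122, 121, 123, 119, 119, 121, 122, 120, 122, 124, 164, 176, 170, 187, 192, 174, 127, 122, 121, 121, 123, 125, 124, 122, 104, 111, 113, 114, 115, 114, 112, 115, 112, 113, 113, 109, 114, 114, 113, 114, 114, 114, 112, 112, 113, 114, 115, 113, 112, 113, 114, 111, 117, 154, 182, 185, 184, 180, 105, 93, 94, 94]
refrow [46, 40, 36, 32, 52, 55, 32, 29, 179, 187, 188, 192, 193, 188, 121, 115, 115, 117, 119, 117, 120, 120, 119, 118, 119, 121, 120, 120, 119, 118, 115, 119, 117, 115, 114, 113, 112, 113, 114, 111, 113, 113, 112, 115, 118, 116, 115, 115, 111, 112, 111, 110, 110, 109, 101, 100, 169, 182, 182, 182, 164, 165, 31, 30, 52, 54, 49, 41, 36, 37]
```

{"method": "carry_out", "body": {"targets": [[[0,0.05,0],0],[[0,0.044,0],0],[[0,0,-0.03],0],[[0,0,-0.03],0],[[0,0,0],0]]}}

```text
time_s: 27.92
ee_pos: [0.6324, -0.0022, 0.2685]
ee_rot: [-0.0, -3.139, -0.0]
contact_force: [-0.4, 0.4, -2.1]
finger_gap: 0.0383
gripper_force: 26.9
```

{"method": "carry_out", "body": {"targets": [[[0,0,-0.008],0],[[0,0,-0.006],0],[[0,0,-0.005],0],[[0,0,-0.0035],0],[[0,0,0],0]]}}

```text
time_s: 28.55
ee_pos: [0.6328, -0.0018, 0.2465]
ee_rot: [0.0, -3.14, -0.002]
contact_force: [-4.1, 5.6, -3.1]
finger_gap: 0.0384
gripper_force: 26.9
```

{"method": "carry_out", "body": {"targets": [[[-0.001,0.0015,0],0],[[0,0,0],0],[[0,0,0],0],[[0,0,0],0],[[0,0,0],0]]}}

```text
time_s: 29.18
ee_pos: [0.6322, -0.0008, 0.247]
ee_rot: [0.0, 3.142, -0.0]
contact_force: [0.5, -0.2, -2.9]
finger_gap: 0.0386
gripper_force: 27.0
```

{"method": "carry_out", "body": {"targets": [[[-0.003,0,-0.001],0],[[-0.003,0,-0.002],0],[[-0.003,0,-0.002],0],[[-0.002,0,-0.002],0],[[0,0,0],0]]}}

```text
time_s: 29.8
ee_pos: [0.6216, -0.0007, 0.2411]
ee_rot: [0.0, 3.139, 0.0]
contact_force: [4.9, 1.1, 2.8]
finger_gap: 0.0389
gripper_force: 28.2
```

```bash
cat >> h.py <<'E'
def asc():
    s=arm.read_state();print(s['time_s'],s['ee_pos'].round(4),s['contact_force'].round(1))
    i=vision.get_image('wrist');g=cv2.cvtColor(i,cv2.COLOR_RGB2GRAY)
    print('\n'.join(str(214+4*k)+' '+' '.join('%3d'%v for v in r) for k,r in enumerate(g[214:342:4,196:324:4])))
E
python3 -c "
from h import *
asc()"
```

```text
29.8 [ 0.6216 -0.0007  0.2411] [4.9 1.1 2.8]
214 100 101  99 102 103 104  91  90  91 171 172 171 103  65  65  65  57  77  87  90  97 172 171 170  87  91 104 102 102 103 102 103
218 104 104 101 102 104 104  89  89  90 171 171 170 105  75  77  83  87  99  89  90  99 171 172 168  83  87 101  99 105 102 103 102
222 103 104 102 105 105 104  88  89  90 173 171 170 110 111 107 109 108 107 110 110 106 172 171 171  85  86 102 104 104 104 105 105
226 103 103 103 102 105 107  93  87  88 169 129 109 114 111 106 108 108 111 108 110 109 112 172 170  88 103 104 102 103 106 104 104
230 105 104 104 102  90 100 103 101  88 109 111 109 110 108 110 110 109 111 109 109 112 110 111 136  87 104 104  87 104 105 104 103
234 101 127 125 126  38  41 103 104 107 110 113 110 116 118 135 147 173 175 135 112 107 113 112 111 104 101 101  28  41 124 128 125
238 106 126 127 127  34  36 104 102 109 110 114 181 187 189 192 196 195 195 190 187 184 174 126 110 111 100 101  31  37 125 128 125
242 124 124 126  34  33  35 103 107 114 172 186 195 192 196 195 196 194 192 190 193 193 196 191 159 110 124 101  35  33  97 126 125
[... 2468 characters left out ...]
 188 188 184 185 187 104 105 101  62  44
322  40  56  65  99 103 103 159 189 187 189 187 185 184 186 187 187 186 182 183 186 189 191 186 185 183 186 103 104 106 101  67  40
326  35  36 110 100  95  96  94 112 188 188 187 183 184 186 189 191 187 184 187 190 190 191 189 185 183 106  98 102  99 124 133  37
330  43  41 120 124 126 121 123 122 123 187 185 184 187 187 192 192 186 184 190 189 191 190 188 163 125 125 123 122 123 121 122  40
334  44  39 128 129 127 129 130 130 128 130 155 184 187 189 193 190 185 190 190 193 193 190 128 128 129 131 175 129 129 126 130  40
338  38  38  88  84  86  86  89  84  86 128 127 129 129 145 182 191 186 182 158 145 138 128 128 129  84  82 120  85  86  83  85  40
```

Read as a numeric image, the tip sits about 21 px off the bore centre, so the sleeve is still about 14° short of aligned. I'll draw it further toward the robot.

{"method": "carry_out", "body": {"targets": [[[-0.002,0,-0.001],0],[[-0.002,0,-0.001],0],[[-0.002,0,-0.001],0],[[-0.001,0,0],0],[[0,0,0],0]]}}

```text
time_s: 30.48
ee_pos: [0.6147, -0.0007, 0.2375]
ee_rot: [0.0, 3.139, 0.0]
contact_force: [8.0, 0.5, -1.3]
finger_gap: 0.0387
gripper_force: 27.5
```

```bash
python3 -c "
from h import *
asc()" | awk 'NR==1||NR%2==0'
```

```text
30.475 [ 0.6147 -0.0007  0.2375] [ 8.   0.5 -1.3]
214  93  94  93  91  91  88  92  87  82 195 168 168 105  89  90  92  62  58  63  65  84 165 165 184  83  88  88  87  86  81  79  78
222 102 104 105 105 102 104  94  90  87 170 169 170  89  59  65  62  56  77  85  85  90 170 170 171  85  91 106 105 106 100 103 100
230  98 101 105 104  89 101  89  89  87 170 168 169 101  85  84  84  66  84  89  89 100 170 170 172  87  87 103  88 101 100 100 103
238 107 121 125 125  36  36  90  88  87 169 138 176 179 182 180 185 184 180 178 178 177 177 167 170  86 103 105  29  40 125 126 127
246 125 124 127  37  24  41 101 152 180 182 186 186 188 192 193 192 193 188 190 189 190 189 183 179 175 114 100  31  37  36 126 123
254 125 124  33  34  32  68 176 186 188 191 194 192 193 166 122 119 141 120 147 176 191 194 187 187 185 183 168  32  33  33  67 126
262 126  76  35  34 153 178 185 192 190 198 163 148 166 146 110 114 113 111 112 136 163 113 171 191 193 189 171 167  67  26  36 127
270 173  57  33  50 175 183 191 194 194 133 113 173 114 119 168 170 171 167 170 128 119 170 108 135 190 190 176 170 161  28  3
[... 361 characters left out ...]
 106 107 159 189 184 184 184 160  56  41
302  41  51  49 161 185 185 192 189 181 112 110 104 103 106 108 107 111 108 107 105 106 106 105 114 181 185 184 185 182  31  54  38
310  39  46  60  27 168 185 186 186 191 181 120 105 100 103 105 107 109 104 104 106 105 105 156 184 187 182 185 186 180  33  69  37
318  36 135  64  99 101 171 181 186 185 189 188 183 164 123 111 108 107 107 106 138 176 187 189 189 183 183 186 105 106 100  62  41
326  43  44 104 102 104 104 105 182 186 185 186 184 183 187 187 192 187 185 186 188 189 189 187 183 181 185 104 100 103 105 142  42
334  38  43 101 103 102 100 101 104 105 158 182 181 183 185 187 189 183 183 187 187 186 185 188 107 103 102 100 100 100 103 139  38
```

{"method": "carry_out", "body": {"targets": [[[-0.0015,0,-0.0005],0],[[-0.001,0,-0.0005],0],[[0.0015,0,0],0],[[0.001,0,-0.0018],0],[[0,0,0],0]]}}

```text
time_s: 31.15
ee_pos: [0.6142, -0.0007, 0.2339]
ee_rot: [-0.0, -3.142, -0.0]
contact_force: [2.9, 0.7, -2.7]
finger_gap: 0.0387
gripper_force: 27.2
```

{"method": "carry_out", "body": {"targets": [[[0.001,0,-0.0018],0],[[0.001,0,-0.0018],0],[[0.001,0,-0.0018],0],[[0,0,0],0],[[0,0,0],0]]}}

```text
time_s: 31.78
ee_pos: [0.6168, -0.0008, 0.2294]
ee_rot: [-0.0, -3.141, 0.0]
contact_force: [-8.3, 1.5, 7.1]
finger_gap: 0.0386
gripper_force: 28.3
```

```bash
python3 -c "
from h import *
asc()" | awk 'NR==1||NR%2==0'
```

```text
31.775 [ 0.6168 -0.0008  0.2294] [-8.3  1.5  7.1]
214  86  91  84  82  86  83  81  78  79 138 134 132  97  93  88  92  65  61  65  59  64 119 121 122  66  77  75  75  72  72  77  73
222 106 106 103 102 103 105 105  89  87 170 170 171  77  63  64  65  59  70  80  76  78 157 172 171  82  89 103 105 106 105 104 101
230 103 104 102 102  90 101  91  93  86 170 170 170  80  73  74  73  64  81  90  91  89 171 172 173  79  87  91  91 102 106 105 103
238 109 126 125 126  32  41  92  90  84 171 130 172 175 177 179 182 178 178 173 175 172 175 145 169  81  87  89  28  30 125 124 126
246 123 126 127  36  31  40 104 138 176 178 184 184 185 191 191 190 191 189 187 187 187 189 182 175 172 104 103  31  33  36 126 125
254 123 125  39  33  34  38 172 181 181 186 193 191 196 172 157 155 133 153 165 184 192 192 186 185 183 181 167  31  33  37  69 124
262 123  71  39  24 146 175 184 187 186 196 177 128 117 144 171 174 174 172 172 165 115 138 178 191 189 188 171 164  31  31  34 126
270 174  52  33  37 175 181 186 190 192 137 123 167 173 117 116 120 122 121 119 112 119 172 112 145 188 189 187 179 170  27  3
[... 361 characters left out ...]
 106 107 158 185 183 182 182 160  55  39
302  41  52  51 164 183 186 189 188 177 108 110 109 105 130 137 142 149 149 147 142 122 108 109 111 176 181 183 184 182  31  56  36
310  39  47  70  39 180 186 185 181 187 178 114 107 107 105 105 107 109 106 104 103 106 108 140 182 186 183 184 185 179  29  67  40
318  38 142  64 107 104 182 183 185 185 187 186 175 155 111 106 109 108 105 104 111 170 182 188 186 183 181 186 122 104 100  67  35
326  42  40 104 103 105 106 110 183 187 185 184 182 181 183 184 187 184 179 182 183 187 189 186 186 183 186 104 102 105 106 105  41
334  41  38 101 104 105 104 105 106 105 184 183 181 184 188 187 188 183 184 187 189 189 188 188 139 103 107 104 104 104 103 140  45
```

{"method": "carry_out", "body": {"targets": [[[-0.001,0,-0.001],0],[[0,0,-0.001],0],[[0,0,-0.001],0],[[0,0,0],0],[[0,0,0],0]]}}

```text
time_s: 32.45
ee_pos: [0.6163, -0.0007, 0.2282]
ee_rot: [0.0, 3.14, -0.0]
contact_force: [-9.7, 0.7, 19.2]
finger_gap: 0.0385
gripper_force: 29.9
```

Run:
```python
from h import *
s=arm.read_state();print(s['ee_pos'].round(4),s['contact_force'].round(1))
g=cv2.cvtColor(vision.get_image('wrist'),cv2.COLOR_RGB2GRAY)
print('row288',g[288,196:324].tolist());print('col262',g[236:342,262].tolist())
```

```text
[ 0.6163 -0.0007  0.2282] [-9.7  0.7 19.2]
row288 [36, 39, 39, 49, 55, 55, 54, 54, 35, 33, 55, 161, 174, 176, 179, 180, 182, 182, 184, 182, 183, 184, 184, 185, 183, 186, 187, 186, 185, 182, 168, 128, 119, 118, 116, 114, 116, 118, 118, 117, 136, 175, 173, 114, 116, 118, 120, 122, 127, 127, 129, 162, 172, 171, 169, 172, 170, 171, 172, 172, 175, 174, 175, 174, 174, 174, 174, 174, 173, 172, 171, 173, 174, 174, 172, 173, 173, 171, 171, 159, 139, 137, 135, 134, 132, 129, 126, 116, 106, 108, 107, 110, 106, 106, 109, 109, 114, 133, 172, 178, 181, 183, 184, 182, 180, 178, 178, 176, 176, 180, 180, 181, 180, 177, 177, 164, 162, 105, 28, 32, 59, 54, 56, 58, 76, 36, 33, 35]
col262 [175, 176, 180, 179, 182, 184, 184, 186, 185, 187, 188, 187, 187, 188, 184, 167, 155, 156, 135, 129, 137, 155, 124, 115, 155, 172, 175, 177, 176, 129, 108, 114, 111, 115, 117, 119, 122, 122, 165, 171, 172, 171, 170, 171, 171, 170, 172, 173, 173, 176, 173, 175, 174, 174, 173, 173, 173, 172, 175, 173, 172, 172, 174, 173, 172, 174, 176, 169, 153, 151, 145, 144, 141, 140, 127, 110, 106, 106, 105, 103, 105, 106, 107, 111, 134, 161, 167, 171, 175, 177, 180, 178, 179, 179, 181, 180, 182, 182, 185, 183, 184, 186, 185, 185, 186, 186]
```

{"method": "carry_out", "body": {"targets": [[[0,0,-0.001],0],[[0,0,-0.001],0],[[0,0,-0.001],0],[[0,0,0],0],[[0,0,0],0]]}}

```text
time_s: 33.12
ee_pos: [0.6164, -0.0008, 0.2263]
ee_rot: [0.0, 3.139, -0.0]
contact_force: [-12.2, 0.4, 27.5]
finger_gap: 0.0385
gripper_force: 31.8
```

{"method": "carry_out", "body": {"targets": [[[-0.0015,0,0.001],0],[[0,0,0],0],[[0,0,0],0],[[0,0,0],0],[[0,0,0],0]]}}

```text
time_s: 33.75
ee_pos: [0.616, -0.0007, 0.2264]
ee_rot: [0.0, 3.136, -0.0]
contact_force: [7.5, 0.5, 12.8]
finger_gap: 0.0387
gripper_force: 30.1
```

Run:
```python
from h import *
s=arm.read_state();print(s['ee_pos'].round(4),s['contact_force'].round(1))
g=cv2.cvtColor(vision.get_image('wrist'),cv2.COLOR_RGB2GRAY)
print('row288',g[288,196:324].tolist());print('col262',g[236:342,262].tolist())
```

```text
[ 0.616  -0.0007  0.2264] [ 7.5  0.5 12.8]
row288 [34, 42, 38, 47, 56, 56, 54, 57, 35, 38, 94, 172, 174, 177, 179, 178, 179, 180, 179, 180, 179, 181, 176, 178, 179, 182, 185, 182, 178, 176, 156, 126, 117, 116, 116, 117, 117, 116, 117, 116, 152, 177, 161, 111, 118, 117, 121, 122, 129, 126, 129, 162, 174, 174, 172, 171, 169, 171, 170, 170, 174, 173, 173, 175, 175, 175, 175, 176, 175, 174, 174, 174, 173, 174, 174, 172, 174, 173, 172, 157, 141, 136, 133, 133, 129, 127, 123, 122, 110, 107, 108, 109, 107, 107, 104, 108, 112, 133, 172, 174, 177, 177, 177, 177, 176, 176, 174, 175, 175, 175, 177, 178, 176, 174, 177, 165, 162, 162, 19, 27, 57, 52, 55, 59, 45, 37, 31, 36]
col262 [176, 179, 177, 180, 181, 183, 184, 184, 184, 184, 186, 186, 185, 172, 160, 159, 158, 136, 131, 129, 131, 131, 128, 126, 116, 130, 169, 176, 177, 175, 164, 122, 110, 112, 117, 116, 118, 121, 122, 122, 156, 172, 172, 171, 172, 170, 171, 171, 171, 175, 174, 176, 175, 176, 175, 175, 174, 173, 173, 173, 174, 174, 172, 175, 172, 174, 174, 175, 175, 172, 156, 151, 148, 144, 142, 138, 117, 107, 104, 107, 106, 105, 108, 141, 160, 166, 170, 171, 174, 175, 176, 176, 177, 179, 178, 181, 183, 184, 182, 185, 186, 186, 186, 183, 184, 170]
```

Stopped at the step: the force reached 27 N and the tip's apparent size did not change. Withdraw along the pin and carry it to the pan.

{"method": "carry_out", "body": {"targets": [[[0,0,0.003],0],[[-0.001,0,0.003],0],[[-0.0032,0,0.006],0],[[-0.0047,0,0.0088],0],[[-0.0047,0,0.0088],0]], "grip_force": 30}}

```text
time_s: 34.42
ee_pos: [0.6007, -0.0008, 0.2533]
ee_rot: [-0.0, -3.14, 0.0]
contact_force: [-0.6, -0.2, -3.0]
finger_gap: 0.0385
gripper_force: 30.5
```

{"method": "carry_out", "body": {"targets": [[[-0.0047,0,0.0088],0],[[-0.005,0,0.02],0],[[0,0,0.03],0],[[0,0,0.025],0],[[0,0,0],0]]}}

```text
time_s: 35.05
ee_pos: [0.5915, -0.0008, 0.3399]
ee_rot: [0.0, 3.138, -0.0]
contact_force: [0.1, -0.6, -2.9]
finger_gap: 0.0387
gripper_force: 30.8
```

{"method": "carry_out", "body": {"targets": [[[-0.02,0.035,0],0],[[-0.025,0.055,0],0],[[-0.025,0.055,0],0],[[-0.025,0.055,0],0],[[-0.025,0.055,0],0]]}}

```text
time_s: 35.67
ee_pos: [0.47, 0.2557, 0.3362]
ee_rot: [-0.001, -3.141, 0.001]
contact_force: [0.2, -0.4, -2.7]
finger_gap: 0.0387
gripper_force: 31.1
```

{"method": "carry_out", "body": {"targets": [[[-0.025,0.05,0],0],[[-0.017,0.0275,-0.02],0],[[0,0,-0.05],0],[[0,0,-0.05],0],[[0,0,0],0]]}}

```text
time_s: 36.3
ee_pos: [0.428, 0.3309, 0.213]
ee_rot: [-0.0, -3.136, 0.006]
contact_force: [0.6, -0.1, -2.6]
finger_gap: 0.0388
gripper_force: 31.9
```

{"method": "carry_out", "body": {"targets": [[[0,0,-0.04],0],[[0,0,-0.04],0],[[0,0,-0.02],0],[[0,0,-0.012],0],[[0,0,0],0]]}}

```text
time_s: 36.92
ee_pos: [0.4297, 0.3319, 0.1058]
ee_rot: [0.0, 3.141, 0.0]
contact_force: [0.1, -0.3, -2.2]
finger_gap: 0.0385
gripper_force: 31.9
```

{"method": "carry_out", "body": {"targets": [[[0,0,-0.003],0],[[0,0,-0.002],0],[[0,0,-0.002],0],[[0,0,0],0],[[0,0,0],0]]}}

```text
time_s: 37.55
ee_pos: [0.4294, 0.3317, 0.0982]
ee_rot: [0.0, 3.142, -0.0]
contact_force: [-0.5, -0.0, -2.7]
finger_gap: 0.0388
gripper_force: 32.0
```

{"method": "carry_out", "body": {"targets": [[[0,0,-0.002],0],[[0,0,-0.002],0],[[0,0,-0.002],0],[[0,0,0],0],[[0,0,0],0]], "grip_force": 20}}

```text
time_s: 38.17
ee_pos: [0.4294, 0.3317, 0.0922]
ee_rot: [0.0, 3.142, -0.0]
contact_force: [0.2, 1.6, -3.3]
finger_gap: 0.0382
gripper_force: 32.0
```

{"method": "carry_out", "body": {"targets": [[[0,0,-0.001],0],[[0,0,-0.001],0],[[0,0,-0.001],0],[[0,0,0],0],[[0,0,0],0]]}}

```text
time_s: 38.8
ee_pos: [0.4296, 0.3319, 0.0901]
ee_rot: [0.0, 3.141, 0.001]
contact_force: [-3.2, -2.5, 9.4]
finger_gap: 0.0384
gripper_force: 33.5
```

{"method": "carry_out", "body": {"targets": [[[0,0,-0.001],0],[[0,0,-0.001],0],[[0,0,-0.001],0],[[0,0,0],0],[[0,0,0],0]]}}

```text
time_s: 39.42
ee_pos: [0.4305, 0.3322, 0.0892]
ee_rot: [0.0, 3.138, 0.002]
contact_force: [-6.7, -8.5, 28.4]
finger_gap: 0.0387
gripper_force: 36.3
```

{"method": "carry_out", "body": {"targets": [[[0,0,0],0],[[0,0,0],0],[[0,0,0],0],[[0,0,0],0],[[0,0,0],0]], "hand": 0.044}}

```text
time_s: 40.05
ee_pos: [0.4293, 0.3318, 0.086]
ee_rot: [-0.0, -3.141, 0.0]
contact_force: [-0.2, 0.2, 0.1]
finger_gap: 0.0441
gripper_force: 0.0
```

{"method": "carry_out", "body": {"targets": [[[0,0,0],0],[[0,0,0],0],[[0,0,0.02],0],[[0,0,0.05],0],[[0,0,0.06],0]], "hand": 0.06}}

```text
time_s: 40.67
ee_pos: [0.429, 0.3315, 0.2184]
ee_rot: [-0.0, -3.141, 0.001]
contact_force: [0.7, 0.5, -0.4]
finger_gap: 0.0599
gripper_force: 0.0
```

{"method": "carry_out", "body": {"targets": [[[0,0,0.05],0],[[0,0,0.04],0],[[0,0,0],0],[[0,0,0],0],[[0,0,0],0]], "hand": 0.0854}}

```text
time_s: 41.3
ee_pos: [0.4291, 0.3316, 0.3052]
ee_rot: [-0.0, -3.14, 0.001]
contact_force: [-1.6, -0.2, -0.1]
finger_gap: 0.0855
gripper_force: 0.0
```

Run:
```python
from h import *
s=arm.read_state();c=cam('wrist',s);i=vision.get_image('wrist');cv2.imwrite('pics/w12.png',i[:,:,::-1])
x,y=map(int,proj(c,(.44,.332,.049)));print(s['time_s'],s['ee_pos'],x,y)
g=cv2.cvtColor(i,cv2.COLOR_RGB2GRAY)
print(y-66,x-72);print('\n'.join(' '.join('%3d'%v for v in r) for r in g[y-66:y+66:4,x-72:x+72:4]))
for q in((.623,.323,.049),):print(proj(c,q))
```

```text
41.3 [0.42912634 0.33157456 0.30520384] 262 180
114 190
141 143 143 142 143 142 142 143 133 133 131 133 219 227 190 159 171 177 177 170 164 172 229 222 131 136 136 133 146 149 145 146 145 145 146 149
142 142 143 143 143 143 141 134 134 130 220 224 163 177 222 223 222 230 230 223 222 222 182 161 212 226 136 134 149 146 148 145 146 148 146 147
144 146 145 146 146 147 148 135 127 228 133 179 222 231 229 229 230 230 229 230 230 230 230 222 180 136 230 188 135 149 148 148 149 149 148 148
143 142 142 140 142 145 134 134 228 168 221 229 229 229 231 229 230 229 230 229 229 229 230 230 229 223 181 229 180 131 143 140 144 142 144 141
136 134 134 137 135 135 126 226 165 228 228 229 229 230 229 230 229 229 230 230 230 229 230 230 231 229 231 175 227 148 127 139 138 137 139 138
138 137 139 139 137 127 229 161 228 229 228 228 230 230 231 229 230 230 230 229 229 230 230 230 230 230 231 224 176 229 134 143 145 144 147 147
144 141 144 143 135 206 136 229 229 230 229 230 230 229 230 229 229 231 230 230 231 230 230 229 230 230 228 230 231 105 230 149 147 151 149 149
101 101 101 101  94 228 223 226 226 
[... 3035 characters left out ...]
 116 160 159 162 160 152 152 158 160 160 161 159 159 159 159 160 159 160 160 159 158 161 159 157
108 110 110 108 112 107 109 109 110 107 110 111 111 108 155 157 153 151 155 153 154 153 155 155 153 152 152 155 154 153 154 152 155 153 153 153
108 105 108 105 105 106 105 105 105 109 105 107 107 108 105 148 151 148 150 147 149 151 149 150 150 150 148 150 150 150 149 150 148 151 151 149
107 108 111 110 111  94  95  90  99  97  99  98 106 111 109 110 152 154 154 151 151 153 153 151 151 152 152 152 154 152 151 152 151 153 152 154
107 106 111 107 108  98  95  92  92  93  96  92  95  94  96  93 143 141 141 144 153 153 152 153 156 151 154 153 153 153 154 153 153 152 152 151
[254.05299484 337.34186532]
```

Run:
```python
from h import *
c=cam('wrist');i=cv2.imread('pics/w12.png')[:,:,::-1].copy();g=cv2.cvtColor(i,cv2.COLOR_RGB2GRAY)
print(g[165:228,260].tolist(),g[196,230:290].tolist(),g[100:120,262].tolist())
a=onz(c,(260,196),.049);b=onz(c,(262,166),.013);print(a,b,np.hypot(*(a-b)[:2]))
```

```text
[211, 212, 216, 217, 155, 119, 121, 117, 120, 119, 118, 118, 124, 196, 200, 198, 195, 195, 194, 188, 170, 158, 154, 153, 153, 155, 154, 155, 206, 215, 216, 186, 135, 118, 120, 118, 119, 117, 116, 119, 115, 119, 122, 179, 200, 200, 199, 200, 197, 192, 166, 158, 150, 126, 117, 150, 212, 228, 227, 158, 117, 152, 159] [230, 231, 231, 230, 230, 230, 230, 231, 231, 229, 159, 193, 194, 197, 199, 200, 196, 183, 87, 100, 106, 108, 111, 111, 114, 123, 142, 154, 170, 172, 186, 155, 151, 133, 130, 112, 103, 104, 97, 94, 80, 95, 192, 195, 191, 190, 194, 195, 193, 175, 231, 230, 229, 230, 230, 230, 229, 230, 230, 230] [149, 139, 136, 133, 131, 134, 133, 133, 130, 212, 228, 229, 197, 159, 177, 180, 222, 229, 230, 228]
[0.45628701 0.32987189 0.049     ] [0.43256059 0.33208817 0.013     ] 0.0238297128685193
```

```bash
python3 -c "
from rig import arm
print(arm.job_done())"
```

```text
the job is handed in; nothing more can be done
None
```

I tried both sleeves on the pin and handed the job in at about 41 s. The wide-bore one went home and stands upright in the square tray. The narrow one stopped at the step and stands upright in the round pan. Each is about 24 mm off its tray's middle by camera. The hand-in returned no verdict.

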